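# Find the loose bearing-cap bolt and hold its cap open

## Robot

A 6-joint arm with a two-finger parallel gripper is mounted at the origin on the work surface; the furniture and walls round the work are solid. World frame = base frame: x ahead of the robot, y to its left, z up, the work surface at z = 0. Lengths are in m, angles in rad, forces in N, time in s.
With the tool pointing down it reaches from about 0.325 to 0.75 m from the base axis. Payload 7.6 kg.
Tool frame: the origin (TCP) lies at the very end of the fingers, on their centre line; the grasp point (between the pads) lies 19 mm behind it (env.grip_point_offset is the x of the grasp point in the tool frame, in m); x points along the fingers, y is the direction in which the jaws open and shut, and the axes are right-handed (so a half turn about x gives the same grasp; the last joint's range is limited). The gripper opens to 85 mm and grips with 20 to 120 N. Pads are 22 mm wide; open, the fingers measure 114 mm over their backs; the gripper's body (76 mm by 85 mm) begins 54 mm behind the grasp point. The pads swing forward as they close: fully open they stand 13 mm farther back than shut.
Start: joints at [1.178, 0.052, 1.401, -0, 1.689, -0.07], TCP at [0.167, 0.498, 0.231] pointing down, gripper open.
Joint ranges: [-2.9, 2.9], [-0.91, 2.17], [0.12, 2.37], [-1.06, 4.2], [0.26, 2.73], [-2.93, 2.93]. Speed limits (rad/s): [2.57, 2.57, 3.01, 3.14, 3.14, 3.14].

## Interface

Orientations are given as [roll, pitch, yaw] about the fixed x, y, z axes, in that order (R = Rz(yaw) Ry(pitch) Rx(roll)).
In Python, from bench import env gives the robot as it stands.
- The arm moves only by the shell command python3 -m crank 'ROWS'. ROWS is JSON, a list of rows, each an object with "gripper": the closure, from 0 (fully open) to 1 (shut); "offset": the shift along the tool's x, y, z in cm, a list of three; "delta_rot": the turn, a rotation vector about the tool's x, y, z in degrees, a list of three. A call has 1 to 12 rows; each row shifts and turns the pose as measured when the row begins, along the tool's axes as they then stand; what a row does not reach is not made up. A row lasts 1/12 s, in which the tool goes at most 41.7 mm and 7.16 degrees, less where a joint would pass 70% of its speed; a pose out of reach is approached as far as the arm can. A call with a gripper value outside its range is refused whole. The fingers move at their own pace and stop on an object; the grip force is fixed at half the most. Time passes only in rows, so rows that do not move let the fingers close. It gives the time, the measured TCP pose, the force and the opening at its end, in the units of the state.
- env.state(): the state, without advancing time (a new reading comes with each control period).
- env.snapshot(name): name is "side" or "top"; returns a dict with "frame" (420x560x3 uint8, blue, green, red), "vfov" (degrees; the focal length in pixels is half the picture's height over the tangent of half this angle, whatever the lens; pixels are square), "cx", "cy" (the principal point, pixels), "distortion" ([k1, k2, p1, p2, k3] as OpenCV has them; the pictures are not rectified), "rvec" (rotation vector, rad) and "tvec" (3), from world to camera coordinates, as OpenCV has them. Camera axes: x right, y down, z forward; pixel columns grow to the right and rows downward; lengths in m; the calibration is good to about 2 mm. A picture is of the moment at which its call begins. There is no depth.
- env.sign_off(): hands the job in, once; it reports no verdict.
The state is a dict: "time": time; "qpos": joint angles; "qvel": joint speeds; "effort": joint torques, N m; "tcp_pos": TCP position; "eef_rot": TCP orientation; "ft_force": force on the tool from outside, world axes, zero at the start; "moment": the same for the moment, N m; "finger_gap": finger opening in m.
Only numpy, scipy, OpenCV 4.12 (cv2) and the standard library are available. Lean on these libraries where they do the work, as an engineer would, in place of code of your own. Each camera call takes 0.05 s, during which the arm holds its last target.

## Task

Push the headed locking pin at the right end of the shaft bed fully home through its fork and lug, then press down with a tap on each of the three bearing-cap bolts in order from left to right to find the loose one, the one that gives. Then take the cap of the loose bolt by the upright tab on its nose and lift it well open, to about 40 degrees; the other two caps stay shut and the small parts lying in front are left alone. Finish while holding that cap up still: do not let go.

Things in the scene. Friction and masses are not known exactly. Their poses are not given: they have to be found in the camera images.
- rail: Fixed bed plate of a small shaft line, 112 x 350 mm, top 26 mm above the bench; origin on the bench under the middle of the plate. Its x axis points away from the robot (within 0.2 rad), its y axis runs to the left along the shaft, z up. Three identical bearing blocks 70 mm wide stand on it in a row at y = +110, 0 and -110 mm. A lug on its right end lies in a fork that is fixed to the bench.
- lockpin (a joint): Upright headed steel pin through the fork and lug at the right end of the plate: depth in m, 0 to 0.004 at the start (stuck only through the fork's upper ear), 0.026 when its head sits on the fork. It slides straight down under about 7 N (friction, with some damping), stays where it is left, and stops hard at 0.026.
- pin_top (a point): centre of the flat top of the pin's round head (24 mm across, 18 mm tall). It stands 84 mm above the bench at pin depth 0, 58 mm when seated.
- bolt_a: hexagon bolt head, 27 mm across corners, 12 mm tall, on a collar on one of the three bearing caps; origin at the centre of its flat top, 113 mm above the bench with the cap shut; z up out of the cap. All three look alike; any of them may be in any of the three places. A tight one is rigid; the loose one sinks up to 8 mm when pressed (1.2 N to start it, 5 N fully down) and springs back.
- bolt_b: hexagon bolt head, 27 mm across corners, 12 mm tall, on a collar on one of the three bearing caps; origin at the centre of its flat top, 113 mm above the bench with the cap shut; z up out of the cap. All three look alike; any of them may be in any of the three places. A tight one is rigid; the loose one sinks up to 8 mm when pressed (1.2 N to start it, 5 N fully down) and springs back.
- bolt_c: hexagon bolt head, 27 mm across corners, 12 mm tall, on a collar on one of the three bearing caps; origin at the centre of its flat top, 113 mm above the bench with the cap shut; z up out of the cap. All three look alike; any of them may be in any of the three places. A tight one is rigid; the loose one sinks up to 8 mm when pressed (1.2 N to start it, 5 N fully down) and springs back.
- cap_a: hinged steel cap that carries bolt_a, lying over the shaft: 56 mm wide, 123 mm long, with a 20 mm wide nose towards the robot. Origin on its hinge axis, 80 mm above the bench at the far side, midway in its width; the hinge runs along the cap's own y axis. Shut: x away from the robot, z up. Its nose swings up and away from the robot, to 1.3 rad at most; the cap weighs about 0.25 kg and falls shut when let go. With its bolt tight it does not open.
- cap_b: hinged steel cap that carries bolt_b, lying over the shaft: 56 mm wide, 123 mm long, with a 20 mm wide nose towards the robot. Origin on its hinge axis, 80 mm above the bench at the far side, midway in its width; the hinge runs along the cap's own y axis. Shut: x away from the robot, z up. Its nose swings up and away from the robot, to 1.3 rad at most; the cap weighs about 0.25 kg and falls shut when let go. With its bolt tight it does not open.
- cap_c: hinged steel cap that carries bolt_c, lying over the shaft: 56 mm wide, 123 mm long, with a 20 mm wide nose towards the robot. Origin on its hinge axis, 80 mm above the bench at the far side, midway in its width; the hinge runs along the cap's own y axis. Shut: x away from the robot, z up. Its nose swings up and away from the robot, to 1.3 rad at most; the cap weighs about 0.25 kg and falls shut when let go. With its bolt tight it does not open.
- cap_a_tab (a point): grip point in the upright tab at the near end of cap_a's nose; the tab is 20 mm wide (cap y), 12 mm thick (cap x), its top 12 mm above this point and the nose's top 18 mm below it, free on both sides. The point lies 117 mm from the hinge towards the robot and 29 mm above it when shut (109 mm above the bench). Pinched across its width, the tab can turn between the pads as the cap swings.
- cap_b_tab (a point): grip point in the upright tab at the near end of cap_b's nose; the tab is 20 mm wide (cap y), 12 mm thick (cap x), its top 12 mm above this point and the nose's top 18 mm below it, free on both sides. The point lies 117 mm from the hinge towards the robot and 29 mm above it when shut (109 mm above the bench). Pinched across its width, the tab can turn between the pads as the cap swings.
- cap_c_tab (a point): grip point in the upright tab at the near end of cap_c's nose; the tab is 20 mm wide (cap y), 12 mm thick (cap x), its top 12 mm above this point and the nose's top 18 mm below it, free on both sides. The point lies 117 mm from the hinge towards the robot and 29 mm above it when shut (109 mm above the bench). Pinched across its width, the tab can turn between the pads as the cap swings.
- bolt: loose M16 bolt, 70 mm long, lying on the bench before the plate; origin under its centre; a bystander
- vblock: loose steel vee block, 60 x 50 x 40 mm, standing on the bench before the plate; origin under its centre; a bystander

How it is judged:
On the way, in this order (a step that is already met when the one before it is completed fails the run):
1. the locking pin is pushed fully home (value of joint lockpin above 0.0235 m), for 0.1 s.
2. the left bolt is tapped (((y of bolt_a in the frame of rail between 0.06 and 0.2 m and contact force between bolt_a and anything else above 1.5 N) or (y of bolt_b in the frame of rail between 0.06 and 0.2 m and contact force between bolt_b and anything else above 1.5 N) or (y of bolt_c in the frame of rail between 0.06 and 0.2 m and contact force between bolt_c and anything else above 1.5 N))), for 0.02 s.
3. the middle bolt is tapped (((y of bolt_a in the frame of rail between -0.05 and 0.05 m and contact force between bolt_a and anything else above 1.5 N) or (y of bolt_b in the frame of rail between -0.05 and 0.05 m and contact force between bolt_b and anything else above 1.5 N) or (y of bolt_c in the frame of rail between -0.05 and 0.05 m and contact force between bolt_c and anything else above 1.5 N))), for 0.02 s.
4. the right bolt is tapped (((y of bolt_a in the frame of rail between -0.2 and -0.06 m and contact force between bolt_a and anything else above 1.5 N) or (y of bolt_b in the frame of rail between -0.2 and -0.06 m and contact force between bolt_b and anything else above 1.5 N) or (y of bolt_c in the frame of rail between -0.2 and -0.06 m and contact force between bolt_c and anything else above 1.5 N))), for 0.02 s.
At the end, for the whole second after the job is handed in: The pin is home within 2.5 mm; the cap with the loose bolt is open by more than 0.45 rad (26 degrees), still, and carried by the robot (contact over 0.3 N); the other two caps are shut within 0.02 rad (value of joint lockpin above 0.0235 m and ((angle between cap_a's own z axis and vertical above 0.45 rad and angular speed of cap_a below 0.1 rad/s and (contact force between cap_a and the fingers above 0.3 N or contact force between cap_a and the arm above 0.3 N) and angle between each of cap_b, cap_c's own z axis and vertical below 0.02 rad) or (angle between cap_b's own z axis and vertical above 0.45 rad and angular speed of cap_b below 0.1 rad/s and (contact force between cap_b and the fingers above 0.3 N or contact force between cap_b and the arm above 0.3 N) and angle between each of cap_a, cap_c's own z axis and vertical below 0.02 rad) or (angle between cap_c's own z axis and vertical above 0.45 rad and angular speed of cap_c below 0.1 rad/s and (contact force between cap_c and the fingers above 0.3 N or contact force between cap_c and the arm above 0.3 N) and angle between each of cap_a, cap_b's own z axis and vertical below 0.02 rad))); the arm keeps its last pose, push and grip.
It fails at once if a small part lying in front of the plate is pushed more than 30 mm (distance of any of bolt, vblock from where it was at the start of the episode above 0.03 m).
It also fails if it takes over 51 s, if anything falls off the work surface, if the arm or the gripper's body presses on something with over 40 N, if the wrist force passes 120 N, or if a joint passes its speed limit or range.

## Working session

There is one attempt and no reset: what is moved stays moved. The work goes in short steps, Python scripts to look and compute and a shell command to move; the robot and the scene stay as the last step left them, time stands still between calls to the robot, and variables do not carry over. Pictures are saved under pics/ and viewed, and the job is handed in when it is done.

```bash
ls; mkdir -p pics
cat > h.py <<'E'
import numpy as np,cv2
from bench import env
def K(s):
    f=s["frame"].shape[0]/2/np.tan(np.radians(s["vfov"])/2)
    return np.array([[f,0,s["cx"]],[0,f,s["cy"]],[0,0,1]])
def proj(s,P):
    return cv2.projectPoints(np.array(P,float).reshape(-1,1,3),np.array(s["rvec"]),np.array(s["tvec"]),K(s),np.array(s["distortion"]))[0].reshape(-1,2)
def ray(s,uv):
    n=cv2.undistortPoints(np.array([[uv]],float),K(s),np.array(s["distortion"]))[0,0]
    R=cv2.Rodrigues(np.array(s["rvec"]))[0]
    d=R.T@np.array([n[0],n[1],1]); c=-R.T@np.array(s["tvec"]).ravel()
    return c,d/np.linalg.norm(d)
def atz(s,uv,z):
    c,d=ray(s,uv); return c+d*(z-c[2])/d[2]
def tri(s1,u1,s2,u2):
    c1,d1=ray(s1,u1);c2,d2=ray(s2,u2)
    A=np.stack([d1,-d2],1); t=np.linalg.lstsq(A,c2-c1,rcond=None)[0]
    p,q=c1+d1*t[0],c2+d2*t[1]
    return (p+q)/2,np.linalg.norm(p-q)
E
python3 - <<'E'
from h import *
import pickle
print(env.state(), env.grip_point_offset)
for n in ("side","top"):
    s=env.snapshot(n); cv2.imwrite(f"pics/{n}0.png",s["frame"]); pickle.dump(s,open(f"{n}0.pkl","wb"))
    print(n,s["vfov"],s["cx"],s["cy"],s["distortion"],ray(s,(280,210)))
E
```

```text
pics
{'time': 0.0, 'qpos': array([ 1.17773292e+00,  5.28645682e-02,  1.40173748e+00, -5.39235413e-05,
        1.68863556e+00, -7.03283641e-02]), 'qvel': array([-0.00113809,  0.00141482, -0.00143103, -0.00012551, -0.00236094,
        0.00151493]), 'effort': array([-2.85555398e-04, -3.81667686e+01, -3.60187840e+01, -7.92252604e-05,
        6.34436379e-03,  1.68166673e-05]), 'tcp_pos': array([0.1663956 , 0.49760135, 0.23045145]), 'eef_rot': array([-1.60857603,  1.5691505 , -1.93131737]), 'ft_force': array([-0.18781446, -0.48605612, -0.27813539]), 'moment': array([ 0.0100586 , -0.05151233, -0.02668775]), 'finger_gap': 0.085262070725932} -0.0187
side 56.475542890413834 275.0296207324089 211.54115595682347 [-0.07810267  0.          0.          0.          0.        ] (array([0.41836549, 0.6636632 , 0.56877532]), array([ 0.085791  , -0.82155804, -0.56363312]))
top 49.21989923058463 277.9194563562398 205.74127452545898 [0.0011564 0.        0.        0.        0.       ] (array([ 0.42514183, -0.02889178,  0.97560922]), array([ 0.08402088, -0.02113253, -0.99623988]))
```

View pics/side0.png

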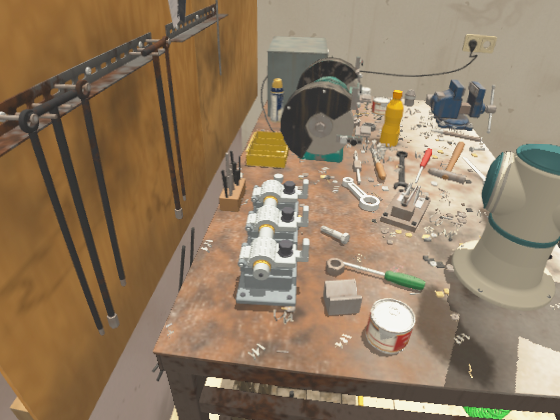

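View pics/top0.png

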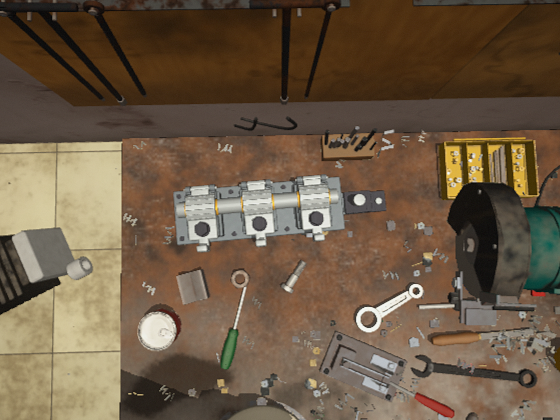

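The overview shows the rail in the top view at about (260,210), with three dark bolts at (203,228), (260,224) and (316,218). The fork is at about (365,200). I'll enlarge this area.

Run:
```python
import cv2
a=cv2.imread("pics/top0.png")[165:255,165:395]; cv2.imwrite("pics/topz.png",cv2.resize(a,None,fx=3.4,fy=3.4,interpolation=cv2.INTER_CUBIC))
a=cv2.imread("pics/side0.png")[165:315,225:345]; cv2.imwrite("pics/sidez.png",cv2.resize(a,None,fx=4,fy=4,interpolation=cv2.INTER_CUBIC))
```

```text
(no output)
```

View pics/topz.png

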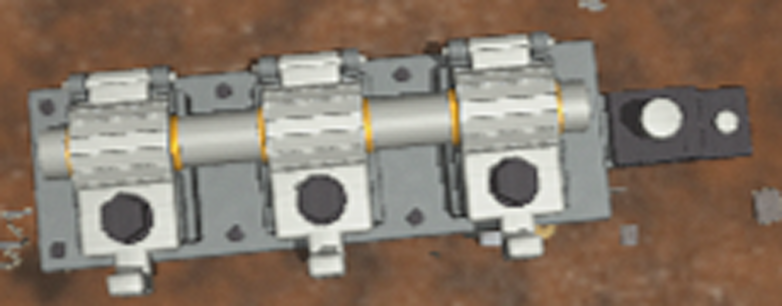

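View pics/sidez.png

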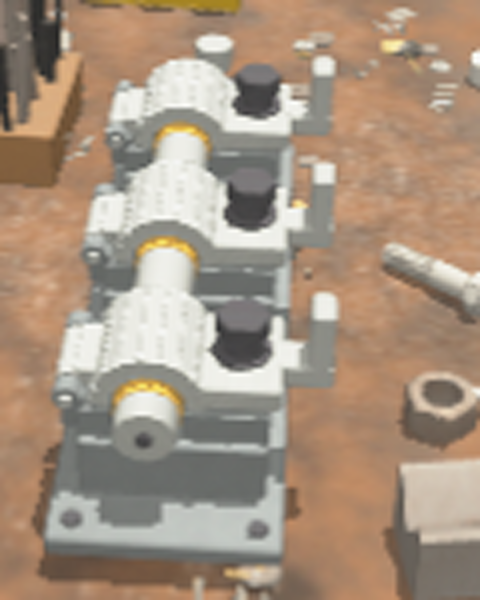

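Run:
```python
from h import *
import pickle
S,T=[pickle.load(open(n+"0.pkl","rb")) for n in("side","top")]
P={}
for n,t,s in [("L",(202.4,228.5),(286.2,242.2)),("M",(259.7,223.5),(287.5,209.2)),("R",(316.2,218.2),(289.5,183.2)),("pin",(359.7,199.7),(278.5,175.8))]:
    p,e=tri(T,t,S,s); z=.113 if n!="pin" else .082
    P[n]=atz(T,t,z)
    print(n,p.round(4),"gap",round(e,4),"z-plane",P[n].round(4))
ax=P["L"]-P["R"]; print(np.linalg.norm(ax[:2]),"rail y dir angle yaw",np.degrees(np.arctan2(-ax[0],ax[1])))
# tab prediction
yaw=np.arctan2(-ax[0],ax[1])
xd=np.array([np.cos(yaw),np.sin(yaw),0])
for n,t,s in [("L",(202.9,246),(306,239.5)),("M",(261,241),(305.8,207.5)),("R",(319,236),(306,180.8))]:
    p,e=tri(T,t,S,s); print("tabtop",n,p.round(4),round(e,4), "from bolt along x,y",((p-P[n])@xd).round(4),((p-P[n])@[-np.sin(yaw),np.cos(yaw),0]).round(4))
    print(proj(T,P[n]-xd*.04),proj(S,P[n]))
```

```text
L [0.4653 0.0996 0.1108] gap 0.0027 z-plane [0.4665 0.0993 0.113 ]
M [ 0.4731 -0.0083  0.1115] gap 0.0005 z-plane [ 0.4733 -0.0083  0.113 ]
R [ 0.4802 -0.1153  0.1115] gap 0.0013 z-plane [ 0.4807 -0.1151  0.113 ]
pin [ 0.5166 -0.2059  0.0775] gap 0.002 z-plane [ 0.5171 -0.205   0.082 ]
0.2148946749385528 rail y dir angle yaw 3.7996544968142665
tabtop L [0.4308 0.0976 0.12  ] 0.0059 from bolt along x,y -0.0358 0.0007
[[204.02442073 249.82384473]] [[284.8689449  241.05649348]]
tabtop M [ 0.4378 -0.0102  0.1184] 0.005 from bolt along x,y -0.0356 0.0005
[[261.56570927 244.74104239]] [[287.32868181 208.55728377]]
tabtop R [ 0.4445 -0.1186  0.1195] 0.0049 from bolt along x,y -0.0364 -0.0011
[[318.30214854 239.35708206]] [[288.9793494  182.61902069]]
```

```bash
cat >> h.py <<'E'
from scipy.spatial.transform import Rotation as Ro
def goto(xyz,yawjaw=None,pitch=0):
    """report tool-frame offset (cm) and rotvec (deg) from measured pose to TCP xyz with tool pointing down, jaw (tool y) along given world angle(deg), tilted by pitch"""
    st=env.state(); R=Ro.from_euler('xyz',st["eef_rot"]).as_matrix()
    print("t",round(st["time"],2),"tcp",st["tcp_pos"].round(4),"F",st["ft_force"].round(1),"gap",round(st["finger_gap"],4))
    print("R",R.round(3).tolist())
    d=np.array(xyz)-st["tcp_pos"]; print("world d(mm)",(d*1000).round(1),"tool offset cm",(R.T@d*100).round(2))
    if yawjaw is not None:
        a=np.radians(yawjaw); x=np.array([0,0,-1.]);y=np.array([np.cos(a),np.sin(a),0])
        if y@R[:,1]<0:y=-y
        Rt=np.stack([x,y,np.cross(x,y)],1)
        if pitch: Rt=Ro.from_rotvec(np.radians(pitch)*np.array([-np.sin(np.radians(YAW)),np.cos(np.radians(YAW)),0])).as_matrix()@Rt
        print("rotvec deg tool",np.degrees(Ro.from_matrix(R.T@Rt).as_rotvec()).round(2))
        print("offset in goal axes cm",(Rt.T@d*100).round(2))
YAW=3.8
E
python3 -c "
from h import *
goto([.517,-.206,.13],93.8)"
```

```text
t 0.1 tcp [0.1664 0.4976 0.2305] F [ 0.2 -0.1 -0.7] gap 0.0854
R [[-0.001, 0.317, 0.948], [-0.001, 0.948, -0.317], [-1.0, -0.001, -0.0]]
world d(mm) [ 350.6 -703.6 -100.5] tool offset cm [ 10.13 -55.59  55.57]
rotvec deg tool [-2.229e+01 -2.000e-02  8.000e-02]
offset in goal axes cm [ 10.05 -72.53  30.32]
```

```bash
python3 -m crank '[{"gripper":1,"offset":[0,-1,1],"delta_rot":[-5.6,0,0]},{"gripper":1,"offset":[0,-2,1.5],"delta_rot":[-5.6,0,0]},{"gripper":1,"offset":[0,-3,1.5],"delta_rot":[-5.6,0,0]},{"gripper":1,"offset":[0,-3.5,1.5],"delta_rot":[-5.6,0,0]},{"gripper":1,"offset":[0,-3.7,1.5],"delta_rot":[0,0,0]},{"gripper":1,"offset":[0,-3.7,1.5],"delta_rot":[0,0,0]},{"gripper":1,"offset":[0,-3.7,1.5],"delta_rot":[0,0,0]},{"gripper":1,"offset":[0,-3.7,1.5],"delta_rot":[0,0,0]},{"gripper":1,"offset":[0,-3.7,1.5],"delta_rot":[0,0,0]},{"gripper":1,"offset":[0,-3.7,1.5],"delta_rot":[0,0,0]}]'; python3 -c "
from h import *
goto([.517,-.206,.13],93.8)"
```

```text
time: 0.93
tcp_pos: [0.3179, 0.1727, 0.2256]
eef_rot: [-2.319, 1.561, -2.217]
ft_force: [0.4, 1.0, -0.2]
finger_gap: 0.0001
t 0.93 tcp [0.3179 0.1727 0.2256] F [ 0.4  1.  -0.2] gap 0.0001
R [[-0.006, -0.102, 0.995], [-0.008, 0.995, 0.102], [-1.0, -0.007, -0.006]]
world d(mm) [ 199.1 -378.7  -95.6] tool offset cm [  9.73 -39.64  15.99]
rotvec deg tool [ 2.06 -0.36  0.4 ]
offset in goal axes cm [  9.56 -39.11  17.35]
```

```bash
python3 -m crank '[{"gripper":1,"offset":[0,-3.7,1.6],"delta_rot":[2,-0.4,0.4]},{"gripper":1,"offset":[0,-3.7,1.6],"delta_rot":[0,0,0]},{"gripper":1,"offset":[0,-3.7,1.6],"delta_rot":[0,0,0]},{"gripper":1,"offset":[0,-3.7,1.6],"delta_rot":[0,0,0]},{"gripper":1,"offset":[0,-3.7,1.6],"delta_rot":[0,0,0]},{"gripper":1,"offset":[0,-3.7,1.6],"delta_rot":[0,0,0]},{"gripper":1,"offset":[0,-3.7,1.6],"delta_rot":[0,0,0]},{"gripper":1,"offset":[0,-3.7,1.6],"delta_rot":[0,0,0]},{"gripper":1,"offset":[0,-3.7,1.6],"delta_rot":[0,0,0]},{"gripper":1,"offset":[0,-3.7,1.6],"delta_rot":[0,0,0]}]'; python3 -c "
from h import *
goto([.517,-.206,.13],93.8)"
```

```text
time: 1.77
tcp_pos: [0.5029, -0.201, 0.2235]
eef_rot: [0.92, 1.568, 0.983]
ft_force: [0.0, 1.8, 1.5]
finger_gap: 0.0002
t 1.77 tcp [ 0.5029 -0.201   0.2235] F [0.  1.8 1.5] gap 0.0002
R [[0.001, -0.063, 0.998], [0.002, 0.998, 0.063], [-1.0, 0.002, 0.001]]
world d(mm) [ 14.1  -5.  -93.5] tool offset cm [ 9.35 -0.61  1.36]
rotvec deg tool [-0.2   0.09 -0.11]
offset in goal axes cm [ 9.35 -0.6   1.37]
```

```bash
python3 -m crank '[{"gripper":1,"offset":[2.5,-0.6,1.4],"delta_rot":[0,0,0]},{"gripper":1,"offset":[3.5,0,0],"delta_rot":[0,0,0]},{"gripper":1,"offset":[3.5,0,0],"delta_rot":[0,0,0]},{"gripper":1,"offset":[1.8,0,0],"delta_rot":[0,0,0]},{"gripper":1,"offset":[0,0,0],"delta_rot":[0,0,0]}]'
python3 - <<'E'
from h import *
goto([.517,-.206,.058],93.8)
for n in("side","top"):
    s=env.snapshot(n); f=s["frame"]; u=proj(s,[.517,-.206,.082])[0].astype(int); print(u)
    cv2.imwrite(f"pics/p1{n}.png",cv2.resize(f[u[1]-50:u[1]+50,u[0]-50:u[0]+50],None,fx=5,fy=5,interpolation=cv2.INTER_CUBIC))
E
```

```text
time: 2.18
tcp_pos: [0.5192, -0.2156, 0.1036]
eef_rot: [0.814, 1.57, 0.866]
ft_force: [0.2, -0.4, -0.5]
finger_gap: -0.0
t 2.18 tcp [ 0.5192 -0.2156  0.1036] F [ 0.2 -0.4 -0.5] gap -0.0
R [[0.001, -0.053, 0.999], [0.001, 0.999, 0.053], [-1.0, 0.001, 0.001]]
world d(mm) [ -2.2   9.6 -45.6] tool offset cm [ 4.56  0.96 -0.17]
rotvec deg tool [-0.79  0.04 -0.04]
offset in goal axes cm [ 4.56  0.97 -0.15]
[278 174]
[360 199]
```

View pics/p1side.png

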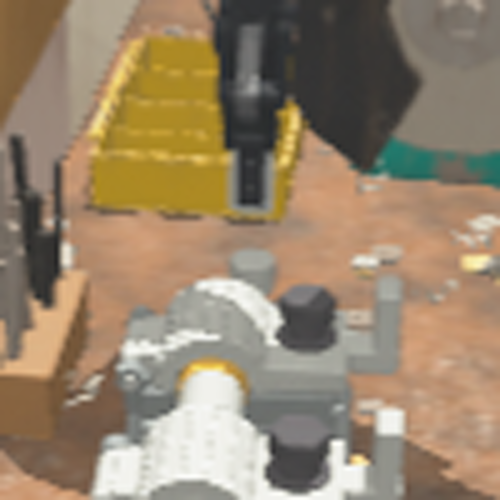

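The fingertip, at about (250,205) in the crop, is directly above the pin head at (252,262). I'll correct y by about 1 cm, then push.

```bash
python3 -m crank '[{"gripper":1,"offset":[0,0.9,-0.2],"delta_rot":[0,0,0]},{"gripper":1,"offset":[0.5,0,0],"delta_rot":[0,0,0]},{"gripper":1,"offset":[1,0,0],"delta_rot":[0,0,0]},{"gripper":1,"offset":[0.8,0,0],"delta_rot":[0,0,0]}]'; python3 -c "
from h import *
goto([.517,-.206,.058],93.8)"
```

```text
time: 2.62
tcp_pos: [0.5222, -0.2074, 0.0923]
eef_rot: [-0.447, 1.55, -0.393]
ft_force: [-0.1, 0.3, -1.0]
finger_gap: -0.0002
t 2.62 tcp [ 0.5222 -0.2074  0.0923] F [-0.1  0.3 -1. ] gap -0.0002
R [[0.019, -0.054, 0.998], [-0.008, 0.999, 0.054], [-1.0, -0.009, 0.018]]
world d(mm) [ -5.2   1.4 -34.3] tool offset cm [ 3.42  0.19 -0.57]
rotvec deg tool [-0.7   1.05  0.51]
offset in goal axes cm [ 3.43  0.17 -0.51]
```

```bash
python3 -m crank '[{"gripper":1,"offset":[0,0.1,-0.5],"delta_rot":[-0.5,1,0.5]},{"gripper":1,"offset":[0.6,0,0],"delta_rot":[0,0,0]},{"gripper":1,"offset":[0.6,0,0],"delta_rot":[0,0,0]},{"gripper":1,"offset":[0.6,0,0],"delta_rot":[0,0,0]}]'; python3 -c "
from h import *
goto([.517,-.206,.058],93.8)"
```

```text
time: 2.95
tcp_pos: [0.517, -0.2064, 0.0741]
eef_rot: [0.171, 1.57, 0.236]
ft_force: [-4.3, 1.7, 7.2]
finger_gap: 0.0001
t 2.95 tcp [ 0.517  -0.2064  0.0741] F [-4.3  1.7  7.2] gap 0.0001
R [[0.0, -0.064, 0.998], [0.0, 0.998, 0.064], [-1.0, 0.0, 0.0]]
world d(mm) [  0.    0.4 -16.1] tool offset cm [1.61 0.04 0.  ]
rotvec deg tool [-0.1   0.02 -0.  ]
offset in goal axes cm [1.61 0.04 0.  ]
```

```bash
python3 -m crank '[{"gripper":1,"offset":[0.6,0,0],"delta_rot":[0,0,0]},{"gripper":1,"offset":[0.6,0,0],"delta_rot":[0,0,0]},{"gripper":1,"offset":[0.5,0,0],"delta_rot":[0,0,0]},{"gripper":1,"offset":[0.4,0,0],"delta_rot":[0,0,0]}]'; python3 -c "
from h import *
goto([.517,-.206,.058],93.8)"
```

```text
time: 3.28
tcp_pos: [0.5173, -0.2066, 0.0575]
eef_rot: [0.474, 1.57, 0.539]
ft_force: [-26.1, 11.4, 53.1]
finger_gap: 0.0
t 3.28 tcp [ 0.5173 -0.2066  0.0575] F [-26.1  11.4  53.1] gap 0.0
R [[0.001, -0.064, 0.998], [0.0, 0.998, 0.064], [-1.0, 0.0, 0.001]]
world d(mm) [-0.3  0.6  0.5] tool offset cm [-0.05  0.06 -0.02]
rotvec deg tool [-0.11  0.03 -0.02]
offset in goal axes cm [-0.05  0.06 -0.02]
```

```bash
python3 -m crank '[{"gripper":1,"offset":[0,0,0],"delta_rot":[0,0,0]},{"gripper":1,"offset":[0,0,0],"delta_rot":[0,0,0]},{"gripper":1,"offset":[-3,0,0],"delta_rot":[0,0,0]},{"gripper":1,"offset":[-4,0,0],"delta_rot":[0,0,0]},{"gripper":1,"offset":[-4,0,0],"delta_rot":[0,0,0]}]'
python3 - <<'E'
from h import *
goto([.466,.101,.17],93.8)
s=env.snapshot("side"); f=s["frame"]; u=proj(s,[.517,-.206,.082])[0].astype(int)
cv2.imwrite(f"pics/p2s.png",cv2.resize(f[u[1]-50:u[1]+50,u[0]-50:u[0]+50],None,fx=5,fy=5,interpolation=cv2.INTER_CUBIC))
E
```

```text
time: 3.7
tcp_pos: [0.5129, -0.2049, 0.1608]
eef_rot: [2.608, 1.552, 2.672]
ft_force: [0.9, -0.4, 0.7]
finger_gap: -0.0
t 3.7 tcp [ 0.5129 -0.2049  0.1608] F [ 0.9 -0.4  0.7] gap -0.0
R [[-0.017, -0.064, 0.998], [0.008, 0.998, 0.064], [-1.0, 0.009, -0.016]]
world d(mm) [-46.9 305.9   9.2] tool offset cm [-0.59 30.84 -2.74]
rotvec deg tool [-0.14 -0.91 -0.54]
offset in goal axes cm [-0.92 30.84 -2.65]
```

View pics/p2s.png

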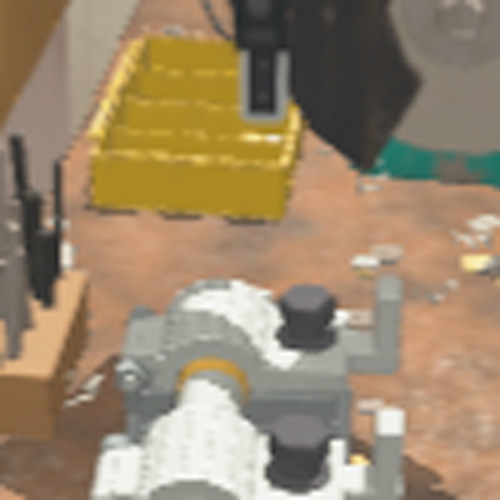

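The pin head at (252,262) in the earlier crop has dropped out of sight behind the cap, so the pin is home. Next is the left bolt.

```bash
python3 -m crank '[{"gripper":1,"offset":[-1,2,-0.3],"delta_rot":[0,-0.9,-0.5]},{"gripper":1,"offset":[0,3.8,-0.3],"delta_rot":[0,0,0]},{"gripper":1,"offset":[0,3.8,-0.3],"delta_rot":[0,0,0]},{"gripper":1,"offset":[0,3.8,-0.3],"delta_rot":[0,0,0]},{"gripper":1,"offset":[0,3.8,-0.3],"delta_rot":[0,0,0]},{"gripper":1,"offset":[0,3.8,-0.3],"delta_rot":[0,0,0]},{"gripper":1,"offset":[0,3.8,-0.3],"delta_rot":[0,0,0]},{"gripper":1,"offset":[0,3,-0.3],"delta_rot":[0,0,0]}]'; python3 -c "
from h import *
goto([.466,.101,.125],93.8)"
```

```text
time: 4.42
tcp_pos: [0.4766, 0.0728, 0.1788]
eef_rot: [-0.475, 1.544, -0.424]
ft_force: [0.0, -0.0, -0.3]
finger_gap: 0.0001
t 4.42 tcp [0.4766 0.0728 0.1788] F [ 0.  -0.  -0.3] gap 0.0001
R [[0.024, -0.051, 0.998], [-0.011, 0.999, 0.051], [-1.0, -0.012, 0.024]]
world d(mm) [-10.6  28.2 -53.8] tool offset cm [ 5.32  2.94 -1.04]
rotvec deg tool [-0.88  1.36  0.71]
offset in goal axes cm [ 5.38  2.89 -0.87]
```

```bash
python3 -m crank '[{"gripper":1,"offset":[1,2.2,-1],"delta_rot":[-0.8,1.3,0.7]},{"gripper":1,"offset":[2,0,0],"delta_rot":[0,0,0]},{"gripper":1,"offset":[1.5,0,0],"delta_rot":[0,0,0]},{"gripper":1,"offset":[0.5,0,0],"delta_rot":[0,0,0]},{"gripper":1,"offset":[0,0,0],"delta_rot":[0,0,0]}]'; python3 -c "
from h import *
goto([.466,.101,.125],93.8)"
```

```text
time: 4.83
tcp_pos: [0.464, 0.1022, 0.1244]
eef_rot: [0.831, 1.568, 0.906]
ft_force: [-0.1, -0.6, 0.1]
finger_gap: 0.0002
t 4.83 tcp [0.464  0.1022 0.1244] F [-0.1 -0.6  0.1] gap 0.0002
R [[0.002, -0.075, 0.997], [0.002, 0.997, 0.075], [-1.0, 0.002, 0.002]]
world d(mm) [ 2.  -1.2  0.6] tool offset cm [-0.06 -0.14  0.19]
rotvec deg tool [ 0.52  0.1  -0.11]
offset in goal axes cm [-0.06 -0.14  0.19]
```

```bash
python3 - <<'E'
from h import *
for n in("side","top"):
    s=env.snapshot(n); f=s["frame"]; u=proj(s,[.466,.101,.113])[0].astype(int)
    cv2.imwrite(f"pics/p3{n}.png",cv2.resize(f[u[1]-50:u[1]+50,u[0]-50:u[0]+50],None,fx=5,fy=5,interpolation=cv2.INTER_CUBIC))
E
python3 -m crank '[{"gripper":1,"offset":[0.6,-0.1,0.2],"delta_rot":[0.5,0,0]},{"gripper":1,"offset":[0.4,0,0],"delta_rot":[0,0,0]}]'; python3 -m crank '[{"gripper":1,"offset":[0.3,0,0],"delta_rot":[0,0,0]}]'
```

```text
time: 5.1
tcp_pos: [0.4685, 0.1006, 0.1177]
eef_rot: [0.268, 1.562, 0.332]
ft_force: [0.5, -0.1, -0.4]
finger_gap: 0.0003
time: 5.18
tcp_pos: [0.4691, 0.1003, 0.1149]
eef_rot: [0.242, 1.561, 0.305]
ft_force: [-0.1, 0.5, -0.0]
finger_gap: 0.0002
```

View pics/p3side.png

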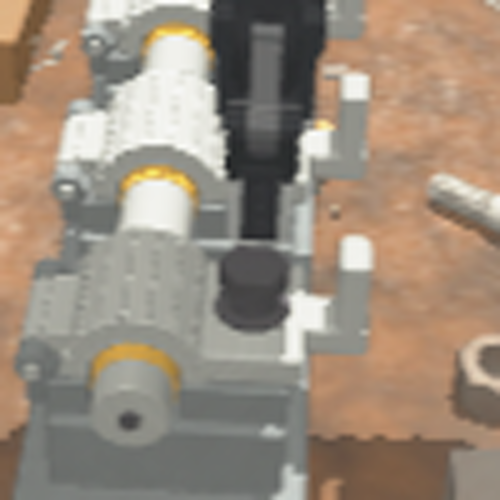

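The closed fingers stand directly over the left bolt, whose head is at (253,265) in the crop. I'll press.

```bash
for i in 1; do python3 -m crank '[{"gripper":1,"offset":[0.3,0,-0.1],"delta_rot":[0,0.5,0]}]'; python3 -m crank '[{"gripper":1,"offset":[0.3,0,0],"delta_rot":[0,0,0]}]'; done
```

```text
time: 5.27
tcp_pos: [0.4685, 0.1, 0.112]
eef_rot: [1.03, 1.568, 1.092]
ft_force: [1.4, 0.2, 1.6]
finger_gap: -0.0003
time: 5.35
tcp_pos: [0.4686, 0.1, 0.1092]
eef_rot: [1.115, 1.568, 1.177]
ft_force: [-1.9, 1.2, 3.4]
finger_gap: -0.0
```

```bash
python3 -m crank '[{"gripper":1,"offset":[0.3,0,0],"delta_rot":[0,0,0]}]'; python3 -m crank '[{"gripper":1,"offset":[0,0,0],"delta_rot":[0,0,0]}]';python3 -m crank '[{"gripper":1,"offset":[-3,0,0],"delta_rot":[0,0,0]},{"gripper":1,"offset":[-2.2,-2,0],"delta_rot":[0,0,0]},{"gripper":1,"offset":[0,-3.5,0],"delta_rot":[0,0,0]},{"gripper":1,"offset":[0,-3,0],"delta_rot":[0,0,0]}]'; python3 -c "
from h import *
goto([.4735,-.0085,.125],93.8)"
```

```text
time: 5.43
tcp_pos: [0.4686, 0.1, 0.1062]
eef_rot: [1.205, 1.568, 1.267]
ft_force: [-2.4, 0.2, 4.7]
finger_gap: 0.0002
time: 5.52
tcp_pos: [0.4686, 0.1, 0.106]
eef_rot: [1.279, 1.568, 1.341]
ft_force: [-1.4, 0.2, 3.8]
finger_gap: -0.0001
time: 5.85
tcp_pos: [0.4733, 0.0165, 0.1587]
eef_rot: [1.844, 1.568, 1.915]
ft_force: [1.1, -0.6, -0.3]
finger_gap: 0.0
t 5.85 tcp [0.4733 0.0165 0.1587] F [ 1.1 -0.6 -0.3] gap 0.0
R [[-0.001, -0.07, 0.998], [0.003, 0.998, 0.07], [-1.0, 0.003, -0.001]]
world d(mm) [  0.2 -25.  -33.7] tool offset cm [ 3.36 -2.51 -0.16]
rotvec deg tool [ 0.23 -0.04 -0.16]
offset in goal axes cm [ 3.37 -2.5  -0.15]
```

The left bolt is loose: it sank 7 mm at under 5 N. The order still requires tapping the other two.

```bash
python3 -m crank '[{"gripper":1,"offset":[0.5,-1.8,0],"delta_rot":[0,0,0]},{"gripper":1,"offset":[1.5,0,0],"delta_rot":[0,0,0]},{"gripper":1,"offset":[1,0,0],"delta_rot":[0,0,0]},{"gripper":1,"offset":[0.3,0,0],"delta_rot":[0,0,0]},{"gripper":1,"offset":[0.3,0,0],"delta_rot":[0,0,0]}]'; python3 -c "
from h import *
goto([.4735,-.0085,.115],93.8)"
```

```text
time: 6.27
tcp_pos: [0.4761, -0.0076, 0.1232]
eef_rot: [-0.046, 1.566, 0.018]
ft_force: [0.3, 0.0, 1.4]
finger_gap: -0.0001
t 6.27 tcp [ 0.4761 -0.0076  0.1232] F [0.3 0.  1.4] gap -0.0001
R [[0.005, -0.064, 0.998], [0.0, 0.998, 0.064], [-1.0, -0.0, 0.005]]
world d(mm) [-2.6 -0.9 -8.2] tool offset cm [ 0.82 -0.07 -0.26]
rotvec deg tool [-0.11  0.26  0.01]
offset in goal axes cm [ 0.82 -0.07 -0.26]
```

```bash
python3 -m crank '[{"gripper":1,"offset":[0.5,0,-0.2],"delta_rot":[0,0,0]},{"gripper":1,"offset":[0.3,0,0],"delta_rot":[0,0,0]}]';for z in 1; do python3 -m crank '[{"gripper":1,"offset":[0.25,0,0],"delta_rot":[0,0,0]}]';python3 -m crank '[{"gripper":1,"offset":[0.2,0,0],"delta_rot":[0,0,0]}]'; done
```

```text
time: 6.43
tcp_pos: [0.4739, -0.0068, 0.1145]
eef_rot: [-0.03, 1.567, 0.036]
ft_force: [-0.1, -0.4, -0.9]
finger_gap: 0.0004
time: 6.52
tcp_pos: [0.474, -0.0065, 0.1124]
eef_rot: [-0.114, 1.566, -0.047]
ft_force: [-8.5, -1.5, 25.7]
finger_gap: 0.0002
time: 6.6
tcp_pos: [0.4741, -0.0065, 0.1124]
eef_rot: [-0.323, 1.566, -0.255]
ft_force: [-13.5, -2.1, 24.2]
finger_gap: -0.0
```

Middle bolt is rigid (about 25 N with no sinking). Now the right one.

```bash
python3 -m crank '[{"gripper":1,"offset":[-3,0,0],"delta_rot":[0,0,0]},{"gripper":1,"offset":[-2,-2,0],"delta_rot":[0,0,0]},{"gripper":1,"offset":[0,-3.5,0],"delta_rot":[0,0,0]},{"gripper":1,"offset":[0,-3.5,0],"delta_rot":[0,0,0]},{"gripper":1,"offset":[1,-0.8,0],"delta_rot":[0,0,0]},{"gripper":1,"offset":[1.5,0,0],"delta_rot":[0,0,0]}]'; python3 -c "
from h import *
goto([.4805,-.117,.115],93.8)"
```

```text
time: 7.1
tcp_pos: [0.484, -0.1059, 0.1451]
eef_rot: [-0.39, 1.554, -0.315]
ft_force: [1.4, 0.4, -0.5]
finger_gap: -0.0001
t 7.1 tcp [ 0.484  -0.1059  0.1451] F [ 1.4  0.4 -0.5] gap -0.0001
R [[0.016, -0.075, 0.997], [-0.005, 0.997, 0.075], [-1.0, -0.006, 0.016]]
world d(mm) [ -3.5 -11.1 -30.1] tool offset cm [ 3.01 -1.06 -0.48]
rotvec deg tool [0.51 0.89 0.36]
offset in goal axes cm [ 3.01 -1.08 -0.42]
```

```bash
python3 -m crank '[{"gripper":1,"offset":[0.4,-1,-0.4],"delta_rot":[0.5,0.9,0.4]},{"gripper":1,"offset":[1,0,0],"delta_rot":[0,0,0]},{"gripper":1,"offset":[0.8,0,0],"delta_rot":[0,0,0]},{"gripper":1,"offset":[0.3,0,0],"delta_rot":[0,0,0]}]'; python3 -c "
from h import *
goto([.4805,-.117,.115],93.8)"
```

```text
time: 7.43
tcp_pos: [0.48, -0.115, 0.115]
eef_rot: [2.374, 1.567, 2.44]
ft_force: [-0.4, -0.0, 0.2]
finger_gap: 0.0001
t 7.43 tcp [ 0.48  -0.115  0.115] F [-0.4 -0.   0.2] gap 0.0001
R [[-0.003, -0.066, 0.998], [0.003, 0.998, 0.066], [-1.0, 0.003, -0.003]]
world d(mm) [ 0.5 -2.   0. ] tool offset cm [-0.   -0.21  0.04]
rotvec deg tool [-0.02 -0.17 -0.16]
offset in goal axes cm [-0.   -0.21  0.04]
```

```bash
python3 -m crank '[{"gripper":1,"offset":[0.25,-0.1,0],"delta_rot":[0,0,0]}]';python3 -m crank '[{"gripper":1,"offset":[0.2,0,0],"delta_rot":[0,0,0]}]'; python3 -m crank '[{"gripper":1,"offset":[0.15,0,0],"delta_rot":[0,0,0]}]'
```

```text
time: 7.52
tcp_pos: [0.4801, -0.115, 0.1123]
eef_rot: [2.307, 1.566, 2.374]
ft_force: [-11.7, 4.7, 34.6]
finger_gap: -0.0001
time: 7.6
tcp_pos: [0.4801, -0.1149, 0.1124]
eef_rot: [2.53, 1.567, 2.598]
ft_force: [-14.1, -1.9, 27.2]
finger_gap: 0.0003
time: 7.68
tcp_pos: [0.4801, -0.1148, 0.1128]
eef_rot: [2.978, 1.568, 3.047]
ft_force: [-6.2, -1.7, 7.6]
finger_gap: 0.0004
```

```bash
python3 -m crank '[{"gripper":1,"offset":[-3,0,0],"delta_rot":[0,0,0]},{"gripper":0,"offset":[-4,0,0],"delta_rot":[0,0,0]},{"gripper":0,"offset":[-3,0,0],"delta_rot":[0,0,0]},{"gripper":0,"offset":[0,0,0],"delta_rot":[0,0,0]},{"gripper":0,"offset":[0,0,0],"delta_rot":[0,0,0]}]'
python3 - <<'E'
from h import *
import pickle
s=env.snapshot("top");pickle.dump(s,open("top1.pkl","wb"))
a=cv2.resize(s["frame"][215:265,180:230],None,fx=12,fy=12,interpolation=cv2.INTER_CUBIC); cv2.imwrite("pics/tt.png",a)
s=env.snapshot("side");pickle.dump(s,open("side1.pkl","wb"))
a=cv2.resize(s["frame"][225:275,275:325],None,fx=12,fy=12,interpolation=cv2.INTER_CUBIC); cv2.imwrite("pics/ts.png",a)
E
```

```text
time: 8.1
tcp_pos: [0.4801, -0.1115, 0.2167]
eef_rot: [2.901, 1.568, 2.974]
ft_force: [-0.3, -1.0, -0.2]
finger_gap: 0.0482
```

View pics/tt.png

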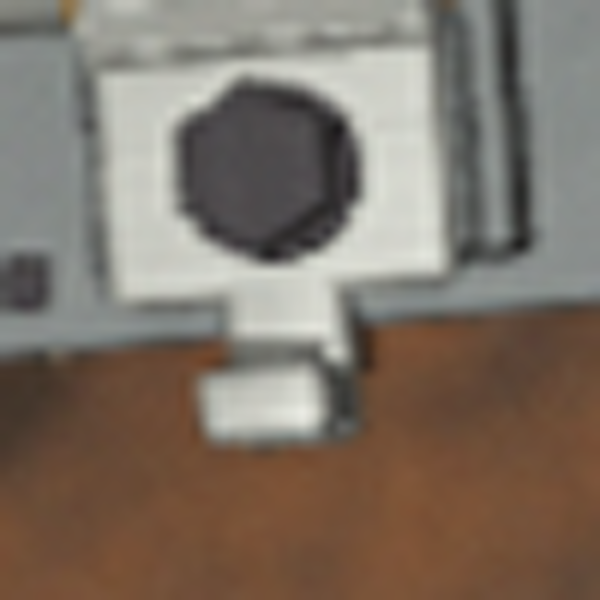

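View pics/ts.png

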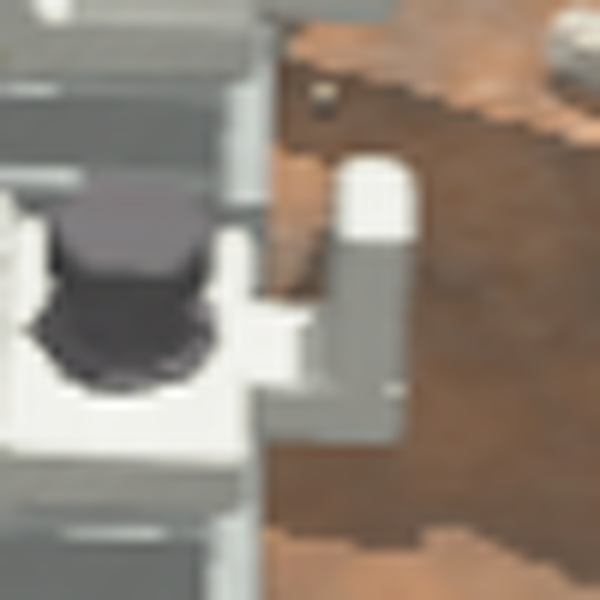

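Run:
```python
from h import *
import pickle
S,T=[pickle.load(open(n+"1.pkl","rb")) for n in("side","top")]
c=lambda x,y,ox,oy:((x+.5)/12-.5+ox,(y+.5)/12-.5+oy)
t=c(262,403,180,215);s=c(376,200,275,225)
p,e=tri(T,t,S,s); print(p.round(4),round(e,4),atz(T,t,.121).round(4))
t=c(252,168,180,215);s=c(130,228,275,225)
p,e=tri(T,t,S,s); print("bolt",p.round(4),round(e,4),atz(T,t,.113).round(4))
goto([.4285,.1,.19],93.8)
```

```text
[0.4288 0.1007 0.1185] 0.0021 [0.4298 0.1004 0.121 ]
bolt [0.4658 0.1031 0.1104] 0.0016 [0.4665 0.1028 0.113 ]
t 8.2 tcp [ 0.4798 -0.1116  0.2158] F [0.8 0.8 0.6] gap 0.0627
R [[-0.004, -0.073, 0.997], [0.001, 0.997, 0.073], [-1.0, 0.001, -0.004]]
world d(mm) [-51.3 211.6 -25.8] tool offset cm [ 2.62 21.47 -3.56]
rotvec deg tool [ 0.41 -0.24 -0.07]
offset in goal axes cm [ 2.58 21.45 -3.72]
```

```bash
python3 -m crank '[{"gripper":0,"offset":[0,2.5,-0.6],"delta_rot":[0.4,-0.2,0]},{"gripper":0,"offset":[0,3.7,-0.6],"delta_rot":[0,0,0]},{"gripper":0,"offset":[0,3.7,-0.6],"delta_rot":[0,0,0]},{"gripper":0,"offset":[0,3.7,-0.6],"delta_rot":[0,0,0]},{"gripper":0,"offset":[0,3.7,-0.6],"delta_rot":[0,0,0]},{"gripper":0,"offset":[0,2.5,-0.6],"delta_rot":[0,0,0]},{"gripper":0,"offset":[0,0,0],"delta_rot":[0,0,0]}]'; python3 -c "
from h import *
goto([.429,.1005,.14],93.8)"
```

```text
time: 8.78
tcp_pos: [0.4245, 0.091, 0.2042]
eef_rot: [2.965, 1.553, 3.027]
ft_force: [0.8, -0.4, 0.3]
finger_gap: 0.0855
t 8.78 tcp [0.4245 0.091  0.2042] F [ 0.8 -0.4  0.3] gap 0.0855
R [[-0.018, -0.062, 0.998], [0.002, 0.998, 0.062], [-1.0, 0.003, -0.018]]
world d(mm) [  4.5   9.5 -64.2] tool offset cm [6.42 0.9  0.63]
rotvec deg tool [-0.26 -1.03 -0.19]
offset in goal axes cm [6.42 0.92 0.52]
```

```bash
python3 -m crank '[{"gripper":0,"offset":[1,0.8,0.6],"delta_rot":[-0.3,-1,-0.2]},{"gripper":0,"offset":[2.5,0,0],"delta_rot":[0,0,0]},{"gripper":0,"offset":[2,0,0],"delta_rot":[0,0,0]},{"gripper":0,"offset":[0,0,0],"delta_rot":[0,0,0]}]'
python3 - <<'E'
from h import *
goto([.429,.1005,.091],93.8)
s=env.snapshot("side"); f=s["frame"]
cv2.imwrite("pics/g1.png",cv2.resize(f[160:290,230:370],None,fx=4.5,fy=4.5,interpolation=cv2.INTER_CUBIC))
E
```

```text
time: 9.12
tcp_pos: [0.4276, 0.1014, 0.1429]
eef_rot: [-2.877, 1.566, -2.804]
ft_force: [-1.0, 0.4, -1.8]
finger_gap: 0.0854
t 9.12 tcp [0.4276 0.1014 0.1429] F [-1.   0.4 -1.8] gap 0.0854
R [[-0.005, -0.073, 0.997], [-0.002, 0.997, 0.073], [-1.0, -0.001, -0.005]]
world d(mm) [  1.4  -0.9 -51.9] tool offset cm [ 5.19 -0.09  0.16]
rotvec deg tool [ 0.39 -0.27  0.08]
offset in goal axes cm [ 5.19 -0.1   0.13]
```

View pics/g1.png

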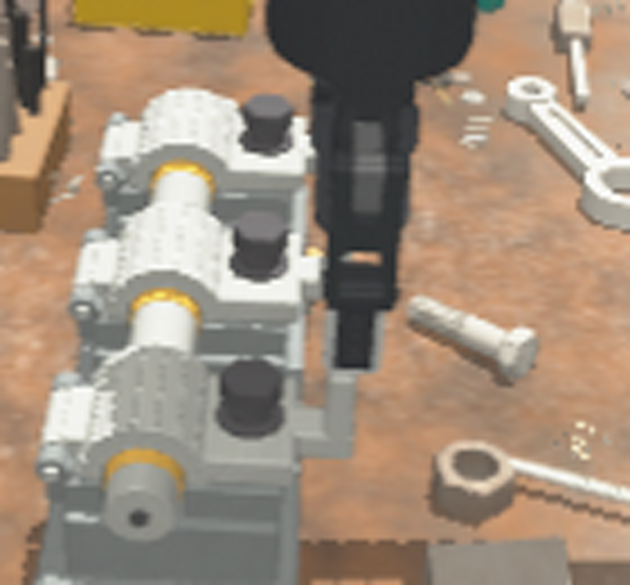

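The open fingers (355,340 in the crop) straddle the left tab (342,400). I'll go down and close.

```bash
python3 -m crank '[{"gripper":0,"offset":[1.5,0,0.1],"delta_rot":[0.4,-0.2,0]},{"gripper":0,"offset":[2,0,0],"delta_rot":[0,0,0]},{"gripper":0,"offset":[1,0,0],"delta_rot":[0,0,0]},{"gripper":0,"offset":[0.3,0,0],"delta_rot":[0,0,0]},{"gripper":0,"offset":[0,0,0],"delta_rot":[0,0,0]}]'; python3 -c "
from h import *
goto([.429,.1005,.091],93.8)"
```

```text
time: 9.58
tcp_pos: [0.431, 0.1001, 0.0983]
eef_rot: [-0.442, 1.567, -0.378]
ft_force: [-0.6, 0.2, 0.7]
finger_gap: 0.0855
t 9.58 tcp [0.431  0.1001 0.0983] F [-0.6  0.2  0.7] gap 0.0855
R [[0.003, -0.064, 0.998], [-0.001, 0.998, 0.064], [-1.0, -0.001, 0.003]]
world d(mm) [-2.   0.4 -7.3] tool offset cm [ 0.73  0.05 -0.2 ]
rotvec deg tool [-0.15  0.18  0.08]
offset in goal axes cm [ 0.73  0.05 -0.19]
```

```bash
python3 -m crank '[{"gripper":0,"offset":[0.6,0,-0.2],"delta_rot":[0,0,0]},{"gripper":0.5,"offset":[0,0,0],"delta_rot":[0,0,0]},{"gripper":1,"offset":[0,0,0],"delta_rot":[0,0,0]},{"gripper":1,"offset":[0,0,0],"delta_rot":[0,0,0]},{"gripper":1,"offset":[0,0,0],"delta_rot":[0,0,0]},{"gripper":1,"offset":[0,0,0],"delta_rot":[0,0,0]},{"gripper":1,"offset":[0,0,0],"delta_rot":[0,0,0]},{"gripper":1,"offset":[0,0,0],"delta_rot":[0,0,0]}]'
python3 - <<'E'
from h import *
goto([.429,.1005,.091],93.8)
s=env.snapshot("side"); f=s["frame"]
cv2.imwrite("pics/g2.png",cv2.resize(f[160:290,230:370],None,fx=4.5,fy=4.5,interpolation=cv2.INTER_CUBIC))
E
```

```text
time: 10.25
tcp_pos: [0.4309, 0.1016, 0.0966]
eef_rot: [0.257, 1.561, 0.321]
ft_force: [1.8, -3.1, -2.7]
finger_gap: 0.0187
t 10.25 tcp [0.4309 0.1016 0.0966] F [ 1.8 -3.1 -2.7] gap 0.0187
R [[0.01, -0.064, 0.998], [0.003, 0.998, 0.064], [-1.0, 0.003, 0.01]]
world d(mm) [-1.9 -1.1 -5.6] tool offset cm [ 0.55 -0.1  -0.2 ]
rotvec deg tool [-0.12  0.56 -0.15]
offset in goal axes cm [ 0.56 -0.1  -0.2 ]
```

View pics/g2.png

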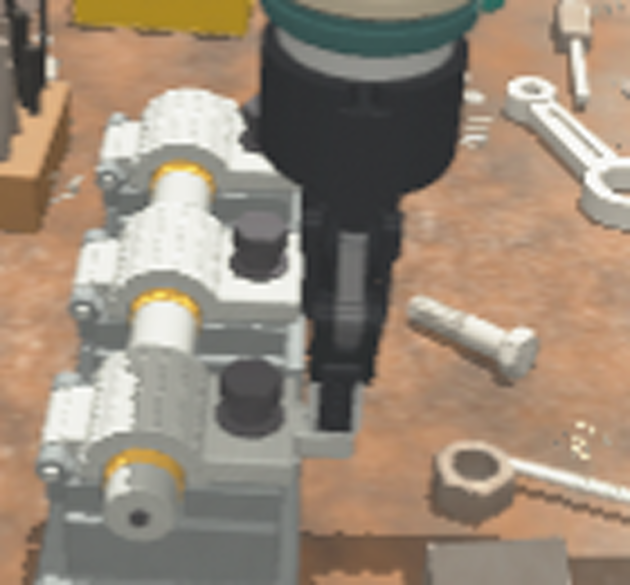

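Grip on the left tab is confirmed: the gap is 18.7 mm on the 20 mm tab. I'll swing it about the hinge, turning the tool with the cap.

```bash
python3 -m crank '[{"gripper":1,"offset":[-0.4,0,0.07],"delta_rot":[0,2,0]},{"gripper":1,"offset":[-0.6,0,0.1],"delta_rot":[0,3,0]},{"gripper":1,"offset":[-0.6,0,0.1],"delta_rot":[0,3,0]},{"gripper":1,"offset":[-0.6,0,0.1],"delta_rot":[0,3,0]}]'
cat >> h.py <<'E'
def arc():
    st=env.state(); R=Ro.from_euler('xyz',st["eef_rot"]).as_matrix()
    a=np.radians(YAW); xd=np.array([np.cos(a),np.sin(a),0]); yd=np.array([-np.sin(a),np.cos(a),0])
    H=np.array([.429,.1005,0])+.117*xd+[0,0,.08]
    g=st["tcp_pos"]-.019*R[:,0]
    r=g-H; X,Z=r@xd,r[2]
    th0=np.arctan2(.0356,.1151)
    print("t",round(st["time"],2),"tcp",st["tcp_pos"].round(4),"F",st["ft_force"].round(1),"gap",round(st["finger_gap"],4))
    print("grip rad",np.hypot(X,Z).round(4),"cap est deg",np.degrees(np.arctan2(Z,-X)-th0).round(2),"lateral",(r@yd).round(4),"tool tilt",np.degrees(np.arctan2(-R[:,0]@xd,-R[2,0])).round(2),"q",st["qpos"].round(2))
E
python3 -c "
from h import *
arc()"
```

```text
time: 10.63
tcp_pos: [0.4363, 0.1019, 0.1184]
eef_rot: [3.131, 1.387, -3.087]
ft_force: [1.3, 1.8, -3.1]
finger_gap: 0.0187
t 10.63 tcp [0.4363 0.1019 0.1184] F [ 1.3  1.8 -3.1] gap 0.0187
grip rad 0.1205 cap est deg 11.07 lateral 0.0009 tool tilt 10.53 q [ 0.14  0.05  1.64  0.02  1.63 -1.5 ]
```

The cap is following. Continuing.

```bash
python3 -m crank '[{"gripper":1,"offset":[-0.65,0,0.11],"delta_rot":[0,3.2,0]},{"gripper":1,"offset":[-0.65,0,0.11],"delta_rot":[0,3.2,0]},{"gripper":1,"offset":[-0.65,0,0.11],"delta_rot":[0,3.2,0]},{"gripper":1,"offset":[-0.65,0,0.11],"delta_rot":[0,3.2,0]}]'; python3 -c "
from h import *
arc()"
python3 -m crank '[{"gripper":1,"offset":[-0.65,0,0.11],"delta_rot":[0,3.2,0]},{"gripper":1,"offset":[-0.65,0,0.11],"delta_rot":[0,3.2,0]},{"gripper":1,"offset":[-0.65,0,0.11],"delta_rot":[0,3.2,0]}]'; python3 -c "
from h import *
arc()"
```

```text
time: 10.97
tcp_pos: [0.448, 0.1027, 0.1425]
eef_rot: [3.138, 1.153, -3.08]
ft_force: [-0.7, 1.6, -2.9]
finger_gap: 0.0188
t 10.97 tcp [0.448  0.1027 0.1425] F [-0.7  1.6 -2.9] gap 0.0188
grip rad 0.1205 cap est deg 24.35 lateral 0.0009 tool tilt 23.93 q [ 0.13  0.25  1.41  0.03  1.9  -1.5 ]
time: 11.22
tcp_pos: [0.4604, 0.1036, 0.1585]
eef_rot: [3.14, 0.976, -3.078]
ft_force: [-0.8, 1.2, -1.1]
finger_gap: 0.0188
t 11.22 tcp [0.4604 0.1036 0.1585] F [-0.8  1.2 -1.1] gap 0.0188
grip rad 0.1203 cap est deg 34.37 lateral 0.0009 tool tilt 34.07 q [ 0.12  0.4   1.24  0.04  2.1  -1.5 ]
```

```bash
python3 -m crank '[{"gripper":1,"offset":[-0.55,0,0.1],"delta_rot":[0,2.7,0]},{"gripper":1,"offset":[-0.4,0,0.07],"delta_rot":[0,2,0]},{"gripper":1,"offset":[-0.2,0,0.03],"delta_rot":[0,1,0]},{"gripper":1,"offset":[0,0,0],"delta_rot":[0,0,0]},{"gripper":1,"offset":[0,0,0],"delta_rot":[0,0,0]},{"gripper":1,"offset":[0,0,0],"delta_rot":[0,0,0]},{"gripper":1,"offset":[0,0,0],"delta_rot":[0,0,0]},{"gripper":1,"offset":[0,0,0],"delta_rot":[0,0,0]}]'
python3 - <<'E'
from h import *
arc()
for n in ("side","top"):
    f=env.snapshot(n)["frame"]
    f=f[140:320,200:400] if n=="side" else f[165:320,160:400]
    cv2.imwrite(f"pics/f{n}.png",cv2.resize(f,None,fx=3.2,fy=3.2,interpolation=cv2.INTER_CUBIC))
arc()
E
```

```text
time: 11.88
tcp_pos: [0.4692, 0.1042, 0.1671]
eef_rot: [-3.141, 0.867, -3.076]
ft_force: [-0.1, 0.6, 0.5]
finger_gap: 0.0188
t 11.88 tcp [0.4692 0.1042 0.1671] F [-0.1  0.6  0.5] gap 0.0188
grip rad 0.1203 cap est deg 40.48 lateral 0.001 tool tilt 40.3 q [ 0.12  0.5   1.13  0.04  2.22 -1.5 ]
t 11.98 tcp [0.4692 0.1042 0.1671] F [-0.8  0.9  0.3] gap 0.0186
grip rad 0.1203 cap est deg 40.48 lateral 0.001 tool tilt 40.32 q [ 0.12  0.5   1.13  0.04  2.22 -1.5 ]
```

View pics/fside.png

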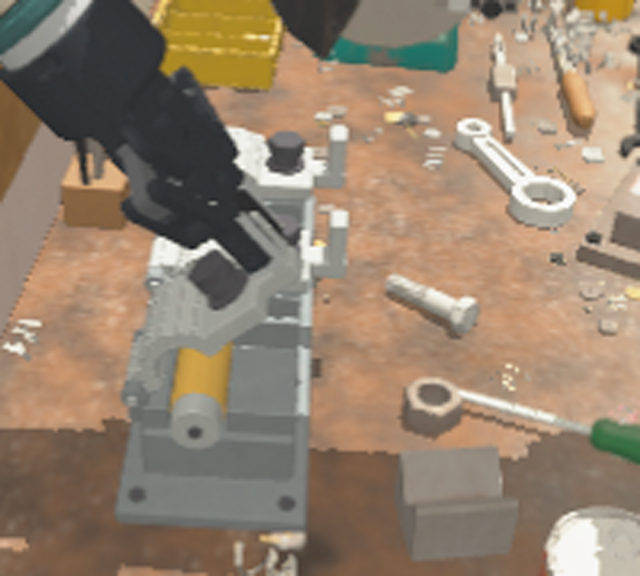

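View pics/ftop.png

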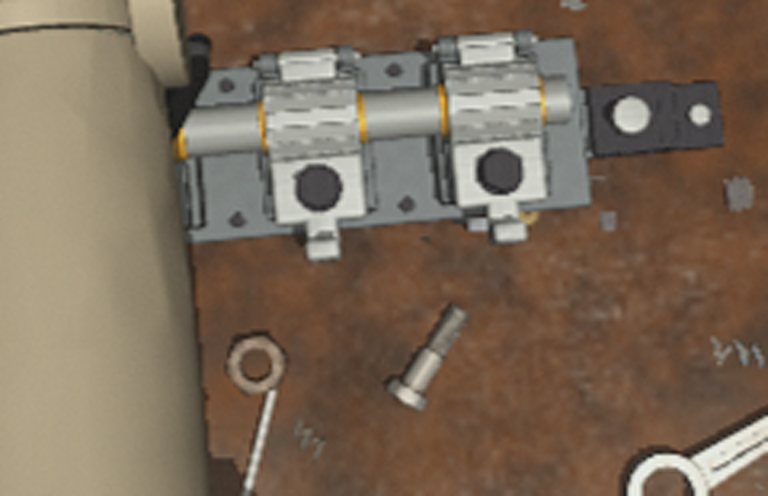

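The side view shows the left cap swung open (225,290 in the crop) with its tab in the fingers, and the other two caps shut with their tabs upright at (338,155) and (335,240). The bolt and vee block have not moved. The top view shows the seated pin head at (630,115) without its earlier long shadow. Everything is still, so I'll hand in.

```bash
python3 -c "
from bench import env
print(env.sign_off())"
```

```text
the job is handed in; nothing more can be done
None
```

The job is handed in with every step done in order. The left bolt was the loose one, and its cap is held open at about 40°. No verdict was reported.

- **Pin:** I pushed it straight down until it stopped hard, with the fingertips at 57.5 mm and 53 N. Seated is 58 mm.
- **Bolts, left to right:** The left bolt sank about 7 mm at under 5 N. The middle and right bolts stayed rigid at about 25 N and 35 N.
- **Cap:** I pinched the left cap's tab (18.7 mm finger gap) and swung it up to about 40.5°, a figure worked out from the arm's pose. The pose did not change between the last two readings, and the fingers still hold the tab.
- **Other parts:** In the last pictures the middle and right caps are shut, and the bolt and vee block are where they started.

**Measurement disagreements:**
- My first camera estimate put the bolts 107.5 mm apart instead of 110 mm.
- Triangulated heights read 2 to 3 mm low.
- The grip closed about 6 mm higher on the tab than planned.

None of these affected the result. I judged the pin home by the hard stop and the pictures, because its depth cannot be read directly.

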